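# Raise the engraving shelf one notch

## Task

Two notched height stands are on the jeweller's bench. Lift the shelf that carries the round steel engraving block by its wooden knob until its pawl catches the next notch up, one notch and no more, and let go so that the notch holds it. Leave the other shelf, with the small wooden ring tray, where it is.

Things in the scene. Friction and masses are not known exactly. Their poses are not given: they have to be found in the camera images.
- shelf_knob (a point): Grip point of the shelf to raise: on the axis of its upright brown wooden knob, 40 mm above the grey shelf (100 x 165 mm), 21 mm below the knob's tip, mid of a round grip 32 mm across, 26 mm tall. z up; y points along the shelf to the round steel block (52 mm across, 42 tall, centre 90 mm away) and the column (30 mm thick, 250 mm tall, 170 mm away) it slides on. Nothing else within 60 mm.
- shelf (a joint): Shelf height, m, up positive; it weighs 0.4-0.8 kg. It starts at 0, in its lowest notch; the others are at 0.040 and 0.080, top stop 0.108. The red sprung pawl rides over the next tooth by itself and has caught once the shelf is 45 mm above its start; eased down or let go then, it rests 40 mm above its start. Less, it sinks back; raised 80 mm it may catch a notch too many.
- spare_knob (a point): The same grip point on the other stand, which is alike but must be left alone: its knob is black plastic, and its shelf carries a small wooden tray with rings instead of the steel block. The two stands may stand either way round and turned up to 30 degrees.
- spare (a joint): Height of the other shelf in m above its lowest notch; it rests there, at 0, and must stay. Each stand's brass-toothed rack is clamped at its own height, so the two shelves start at different heights, 60 to 100 mm above the bench.

How it is judged:
By the outcome, as a careful person would: the job done as asked, in the order asked, and still so for the second after the job is handed in, with the robot touching nothing.
It also fails if it takes over 32 s, if anything falls off the work surface, if the arm or the gripper's body presses on something with over 40 N, if the wrist force passes 120 N, or if a joint passes its speed limit or range.

## Robot

A 6-joint arm with a two-finger parallel gripper is mounted at the origin on the work surface. World frame = base frame: x ahead of the robot, y to its left, z up, the work surface at z = 0. Lengths are in m, angles in rad, forces in N, time in s.
With the tool pointing down it reaches from about 0.375 to 0.925 m from the base axis. Payload 5.7 kg.
Tool frame: the origin (TCP) lies midway between the tips of the shut fingers; the grasp point (between the pads) lies 19 mm behind it; z points along the fingers, y is the line along which they close (so a half turn about z gives the same grasp; the last joint's range is limited). The gripper opens to 85 mm and grips with 20 to 120 N. Pads are 22 mm wide; open, the fingers measure 114 mm over their backs; the gripper's body (76 mm by 85 mm) begins 54 mm behind the grasp point. The pads swing forward as they close: fully open they stand 13 mm farther back than shut.
Start: joints at [-1.448, 0.359, 1.51, -0, 1.272, -0.115], TCP at [0.141, -0.583, 0.231] pointing down, gripper open.
Joint ranges: [-2.97, 2.97], [-1.01, 2.36], [0.21, 2.38], [-0.96, 4.11], [0.2, 2.71], [-2.98, 2.98]. Speed limits (rad/s): [2.39, 2.39, 3.14, 3.14, 3.14, 3.14].

## Interface

Orientations are given as a unit quaternion [x, y, z, w].
In Python, from workcell import ctrl gives the robot as it stands. The module is installed in compiled form; this text tells all that it offers. Calls block until the motion is done:
- ctrl.move_to(position, orientation): joint-space move of the TCP to a pose.
- ctrl.move_l(position, rotation=None, velocity=0.15): straight line of the TCP; rotation=None keeps the orientation; velocity is the mean speed in m/s.
- ctrl.move_j(angles): joint-space move.
- ctrl.release() and ctrl.clamp(grasp_force=None): open the fingers fully, or close them until they stop; grasp_force is the grip in N (None keeps the last).
- ctrl.pause(seconds).
- ctrl.ik(position, orientation): joint angles nearest the present ones, or None.
- ctrl.read_state(): the state.
- ctrl.snapshot(name): name is "side" or "top" or "wrist"; returns the picture (384x512x3 uint8, red, green, blue); there is no depth.
- ctrl.camera_info(name): a dict with "fx", "fy", "cx", "cy" (pixels), "D" ([k1, k2, p1, p2, k3] as OpenCV has them; the pictures are not rectified), "R" (3x3) and "t" (3): a world point X has camera coordinates R X + t; the wrist camera has in their place "hand_eye" (4x4, takes a point from camera to tool coordinates, whose origin is the TCP and whose axes are the flange's). Camera axes: x right, y down, z forward; pixel columns grow to the right and rows downward; lengths in m; the calibration is good to about 2 mm. A picture is of the moment at which its call begins: read the wrist's pose just before it. camera_info takes no time and is no camera call.
A pose or a line that the arm cannot do raises ctrl.MotionError and nothing moves.
- ctrl.finish_job(): hands the job in; it is judged then, once.
The state is a dict: "t": time; "qpos": joint angles; "joint_vel": joint speeds; "effort": joint torques, N m; "position": TCP position; "orientation": TCP orientation; "force": force on the tool from outside, world axes, zero at the start; "wrist_torque": the same for the moment, N m; "grip_width": finger opening in m; "finger_force": force on a finger pad.
Only numpy, scipy, OpenCV 4.12 (cv2) and the standard library are available. Lean on these libraries where they do the work, as an engineer would, in place of code of your own. Each camera call takes 0.05 s, during which the arm holds its last target. There are 200 camera calls.

## Working session

There is one attempt and no reset: what is moved stays moved. The work goes in short steps, each a Python script; the robot and the scene stay as the last script left them, time stands still between calls to the robot, and variables do not carry over. Pictures are saved under pics/ and viewed, at most 10 in all, crops included, and the job is handed in when it is done.

```bash
mkdir -p pics; python3 - <<'E'
from workcell import ctrl
import cv2,numpy as np
s=ctrl.read_state();print(s['t'],s['position'],s['orientation'],s['grip_width'])
a=[ctrl.snapshot(n) for n in("side","top")]
for n,i in zip(("side","top"),a):
    cv2.imwrite(f'pics/{n}0.png',i[:,:,::-1]); print(n,ctrl.camera_info(n))
print(ctrl.camera_info("wrist"))
E
```

```text
0.0 [ 0.14123841 -0.58243544  0.23044218] [ 9.92938991e-01  1.18622482e-01 -1.15105434e-05 -9.30957688e-04] 0.0855292856184888
side {'fx': 432.5705642998969, 'fy': 432.5705642998969, 'cx': 265.380150708086, 'cy': 191.46989580028358, 'D': array([-0.10024559,  0.        ,  0.        ,  0.        ,  0.        ]), 'R': array([[ 0.97517596, -0.22082686, -0.01635052],
       [-0.13966286, -0.55609102, -0.81930279],
       [ 0.17183169,  0.80124795, -0.57312791]]), 't': array([-0.52609423,  0.16193891,  0.95255832])}
top {'fx': 454.51055875834567, 'fy': 454.51055875834567, 'cx': 248.6998184488772, 'cy': 186.68864639646478, 'D': array([-0.14542452,  0.        ,  0.        ,  0.        ,  0.        ]), 'R': array([[-0.02617226, -0.99962537, -0.00800886],
       [-0.99791382,  0.02659876, -0.05882619],
       [ 0.05901718,  0.00645254, -0.99823611]]), 't': array([0.04108504, 0.54648138, 1.18662124])}
{'fx': 326.8948887146074, 'fy': 326.8948887146074, 'cx': 248.57372950038715, 'cy': 189.910955590407, 'D': array([-0.06499175,  0.        ,  0.        ,  0.        ,  0.        ]), 'hand_eye': array([[ 2.74599351e-04, -9.51010704e-01, -3.09157834e-01,
         7.94737624e-02],
       [ 9.99999846e-01,  4.10567843e-04, -3.74744200e-04,
         1.17334187e-03],
       [ 4.83316010e-04, -3.09157683e-01,  9.51010669e-01,
        -1.42580355e-01],
       [ 0.00000000e+00,  0.00000000e+00,  0.00000000e+00,
         1.00000000e+00]])}
```

View pics/side0.png

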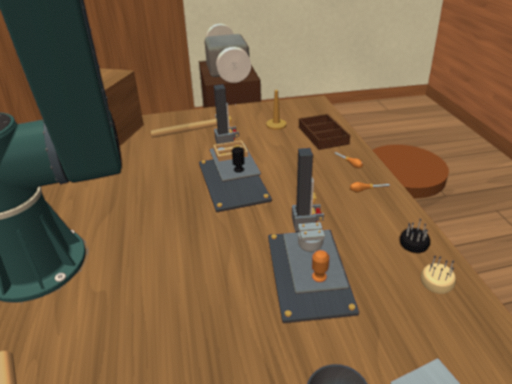

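View pics/top0.png

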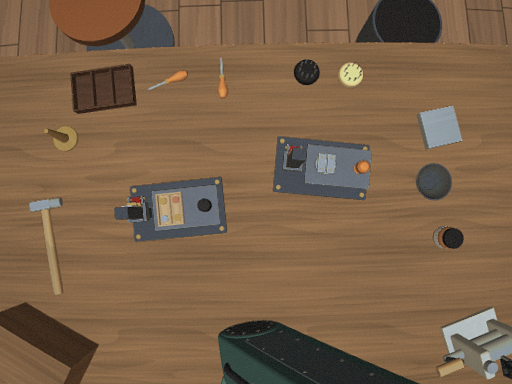

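The side view shows the orange-brown knob at about (320,264), with the steel block behind it at (312,236). The black knob is at (238,158). In the top view the brown knob is at (363,167), its block at (326,163) and its column at (294,158).

```bash
cat > h.py <<'E'
from workcell import ctrl
import cv2,numpy as np
from scipy.spatial.transform import Rotation as Ro
def ray(ci,px,pose=None):
    K=np.array([[ci['fx'],0,ci['cx']],[0,ci['fy'],ci['cy']],[0,0,1.]])
    u=cv2.undistortPoints(np.array([[px]],float),K,ci['D'])[0,0]; d=np.array([*u,1.])
    if pose is None: R=ci['R'].T; o=-R@ci['t']
    else:
        H=np.eye(4);H[:3,:3]=Ro.from_quat(pose[1]).as_matrix();H[:3,3]=pose[0]
        H=H@ci['hand_eye']; R=H[:3,:3];o=H[:3,3]
    d=R@d; return o,d/np.linalg.norm(d)
def meet(rays):
    A=sum(np.eye(3)-np.outer(d,d) for o,d in rays);b=sum((np.eye(3)-np.outer(d,d))@o for o,d in rays)
    X=np.linalg.solve(A,b); return X,[round(1e3*np.linalg.norm(np.cross(X-o,d)),1) for o,d in rays]
def plane(r,z): o,d=r; return o+d*(z-o[2])/d[2]
def orange(im,roi):
    x0,y0,x1,y1=roi; h=cv2.cvtColor(im,cv2.COLOR_RGB2HSV)
    m=cv2.inRange(h,(5,150,90),(17,255,255)); k=np.zeros_like(m);k[y0:y1,x0:x1]=m[y0:y1,x0:x1]
    n,l,st,c=cv2.connectedComponentsWithStats(k); i=1+np.argmax(st[1:,4]); return c[i],st[i],(l==i)
E
python3 - <<'E'
from h import *
S=cv2.imread('pics/side0.png')[:,:,::-1].copy();T=cv2.imread('pics/top0.png')[:,:,::-1].copy()
cs,ct=ctrl.camera_info('side'),ctrl.camera_info('top')
c1,s1,m=orange(S,(300,235,345,290));c2,s2,_=orange(T,(350,150,375,185))
print(c1,s1,c2,s2); print(m.sum(1)[s1[1]:s1[1]+s1[3]])
print(meet([ray(cs,c1),ray(ct,c2)]))
# tip by top & side top edge
cv2.imwrite('pics/c0.png',np.hstack([cv2.resize(S[130:330,200:365],None,fx=2.4,fy=2.4,interpolation=2),cv2.resize(T[120:220,265:385],(400,480),interpolation=2)])[:,:,::-1])
E
```

```text
[319.80701754 265.19298246] [313 251  16  31 399] [361.66438356 166.85616438] [354 161  16  12 146]
[ 7 10 12 13 15 16 16 16 16 16 15 15 15 15 15 15 15 14 13 12 10 11 11 12
 13 13 13 13 11  8  3]
(array([ 0.58470206, -0.25478949,  0.10610206]), [np.float64(1.0), np.float64(1.0)])
```

View pics/c0.png

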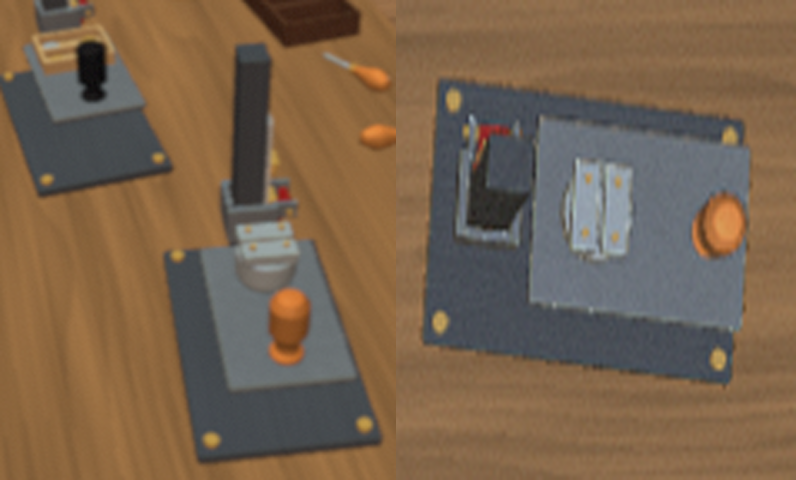

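```bash
python3 - <<'E'
from h import *
K=np.array([.585,-.255,.11]); 
yh=np.array([.11,.994,0]);yh/=np.linalg.norm(yh)
tx=-yh; tz=np.array([0,0,-1.]); ty=np.cross(tz,tx)
q=Ro.from_matrix(np.c_[tx,ty,tz]).as_quat(); np.save('q.npy',q)
print(ctrl.ik(K+[0,0,.11],q))
ims=[]
for i,(off,h) in enumerate([(.07,.115),(0,.105)]):
    p=K+tx*off+[0,0,h]
    ctrl.move_to(p,q) if i==0 else ctrl.move_l(p)
    ctrl.pause(.3); s=ctrl.read_state(); im=ctrl.snapshot('wrist'); ims.append(im)
    np.savez(f'w{i}.npz',im=im,p=s['position'],q=s['orientation']); print(s['t'],s['position'],s['force'])
cv2.imwrite('pics/w.png',cv2.resize(np.vstack(ims),None,fx=.78,fy=.78,interpolation=cv2.INTER_AREA)[:,:,::-1])
E
```

```text
[-5.19241825e-01  4.22837048e-01  1.43685279e+00 -4.44089210e-16
  1.28190282e+00  2.73256635e+00]
2.7417 [ 0.57712571 -0.32488689  0.22505366] [ 0.58669878 -0.17539743 -0.31267577]
3.7167 [ 0.58499059 -0.25582509  0.21507465] [ 1.03830992 -0.32497276  0.6300851 ]
```

View pics/w.png

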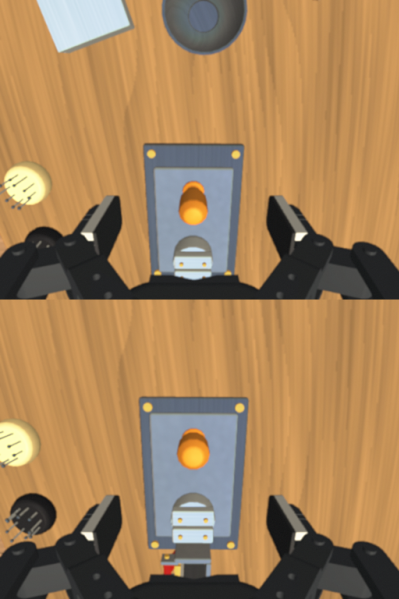

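The wrist pictures show the knob centred between the open fingers. At full scale it is at about (247,258) in the first view and (247,192) in the second. The shelf's outer edge is visible above it and the steel block below.

```bash
python3 - <<'E'
from h import *
ci=ctrl.camera_info('wrist'); D=[];C=[]
for i in range(2):
    f=np.load(f'w{i}.npz');im=f['im'];pose=(f['p'],f['q'])
    c,s,m=orange(im,(205,120,290,300)); w=m.sum(1)
    x,y,W,H,_=s; r=W/2; row=y+np.argmax(w)
    cx=np.mean(np.where(m[row-3:row+4])[1]); ctr=(cx,y+H-r)
    print(s,w[y:y+H:3]); D.append(ray(ci,ctr,pose))
    hsv=cv2.cvtColor(im,cv2.COLOR_RGB2HSV)
    # shelf far corners: bright-grey mask
    g=im[130:350,190:320].astype(int); v=hsv[130:350,247,2]
    print([int(a) for a in v[::1]][:110])
    y1={0:225,1:165}[i]; print(i,hsv[y1,170:330,2].tolist()); print(im[y1,247],im[y1,225])
E
```

```text
[ 230  233   36   55 1122] [ 8 13 21 23 26 26 28 30 32 33 34 35 19 14 10  8  5  5  8]
[195, 196, 197, 196, 196, 196, 196, 196, 196, 196, 199, 197, 198, 197, 198, 198, 199, 199, 198, 199, 199, 199, 199, 199, 199, 198, 198, 199, 198, 197, 198, 197, 197, 197, 197, 197, 196, 197, 196, 196, 196, 196, 197, 197, 194, 195, 195, 195, 196, 196, 196, 197, 187, 158, 109, 80, 92, 109, 120, 122, 123, 123, 123, 124, 124, 124, 122, 122, 123, 124, 123, 124, 122, 123, 123, 122, 124, 123, 123, 124, 124, 123, 121, 108, 105, 125, 148, 160, 175, 181, 181, 180, 180, 180, 180, 180, 182, 180, 181, 182, 177, 154, 172, 218, 242, 249, 249, 244, 227, 189]
0 [186, 186, 187, 183, 178, 180, 180, 185, 187, 190, 192, 195, 201, 205, 197, 160, 116, 116, 122, 124, 124, 124, 125, 125, 125, 124, 124, 131, 151, 172, 181, 181, 183, 182, 183, 183, 183, 182, 182, 182, 182, 180, 182, 180, 180, 180, 179, 178, 179, 181, 181, 181, 182, 183, 184, 184, 184, 184, 186, 186, 185, 184, 183, 183, 182, 182, 180, 180, 180, 179, 178, 179, 180, 180, 181, 180, 180, 180, 181, 182, 182, 183, 183, 184, 183, 181, 183, 181, 182, 182, 181, 182, 18
[... 1187 characters left out ...]
2, 181, 180, 181, 179, 178, 178, 178, 178, 177, 177, 177, 178, 178, 178, 178, 178, 177, 179, 178, 178, 179, 179, 179, 179, 180, 178, 179, 179, 178, 178, 177, 178, 172, 164, 157, 174, 183, 185, 189, 188, 192, 192, 194, 191, 178, 162, 168, 175, 180, 181, 180, 178, 179, 178, 178, 179, 179, 179, 180, 180, 179, 181, 180, 180, 181, 181, 180, 181, 181, 181, 181, 180, 181, 179, 179, 180, 179, 180, 181, 182, 183, 184, 182, 181, 182, 184, 183, 183, 185, 186, 185, 186, 188, 183, 173, 155, 133, 124, 125, 126, 124, 126, 126, 128, 128, 126, 121, 111, 147, 188, 200, 198, 195, 194, 190, 186, 182, 181, 181, 185, 189, 195]
  return _methods._mean(a, axis=axis, dtype=dtype,
  ret = ret.dtype.type(ret / rcount)
```

```bash
python3 - <<'E'
from h import *
ci=ctrl.camera_info('wrist'); D=[];E=[[],[]];F=[]
def line(p): 
    vx,vy,x,y=cv2.fitLine(np.float32(p),cv2.DIST_HUBER,0,.01,.01).ravel(); return np.cross([x,y,1],[x+vx,y+vy,1])
vis=[]
for i in range(2):
    f=np.load(f'w{i}.npz');im=f['im'];pose=(f['p'],f['q']);h=cv2.cvtColor(im,cv2.COLOR_RGB2HSV).astype(int)
    y0=(212,145)[i]
    k=np.zeros(im.shape[:2],np.uint8); k[y0+8:y0+98,208:285]=((h[...,1]>110)&((h[...,0]<30)))[y0+8:y0+98,208:285]
    n,l,st,c=cv2.connectedComponentsWithStats(k);j=1+np.argmax(st[1:,4]);m=l==j;x,y,W,H,_=st[j];w=m.sum(1)
    cx=np.mean([np.where(m[r])[0].mean() for r in range(y+H-W,y+H)]); ctr=(cx,y+H-W/2)
    print(st[j],w[y:y+H:4],ctr);D.append(ray(ci,ctr,pose))
    # base flange upper edge
    s=((h[...,1]<95)&(h[...,2]>150))
    top=[(u,next(v for v in range(y0-15,y0+30) if s[v:v+4,u].all())) for u in range(205,290,3)]
    L=[];Rr=[]
    for v in range(y0+12,y0+70,3):
        u=220
        while s[v,u]:u-=1
        L.append((u+.5,v));u=280
        while s[v,u]:u+=1
        Rr.append((u-.5,v))
    t=line(top)
    for e,q in zip(E,(L,Rr)):
        p=np.cross(t,line(q));p=p[:2]/p[2];e.append(ray(ci,p,pose));cv2.circle(im,tuple(int(a) for a in p),2,(255,0,0),-1)
    cv2.circle(im,tuple(int(a) for a in ctr),int(W/2),(0,255,0),1);vis.append(im[y0-20:y0+110,180:320])
X,e=meet(D);print('dome',X,e)
a,b=[meet(e) for e in E];print('shelf corners',a,b,np.linalg.norm(a[0]-b[0]))
d=b[0]-a[0];print('yaw',np.degrees(np.arctan2(d[1],d[0])))
# side + top check of shelf z via knob: tip
cv2.imwrite('pics/v.png',cv2.resize(np.hstack(vis),None,fx=2.8,fy=2.8)[:,:,::-1])
E
```

```text
[ 230  233   36   55 1596] [10 22 26 28 27 31 33 34 35 36 36 34 29 20] (np.float64(247.36111111111111), np.float64(270.0))
[ 227  166   42   52 1662] [12 23 28 30 34 36 38 40 42 40 38 32 23] (np.float64(247.5595238095238), np.float64(197.0))
dome [ 0.58638025 -0.25496991  0.1250086 ] [np.float64(0.0), np.float64(0.0)]
shelf corners (array([ 0.63028028, -0.29015849,  0.08053178]), [np.float64(0.1), np.float64(0.1)]) (array([ 0.53413062, -0.27680141,  0.07402761]), [np.float64(0.0), np.float64(0.0)]) 0.09729066065122151
yaw 172.09110961738244
```

View pics/v.png

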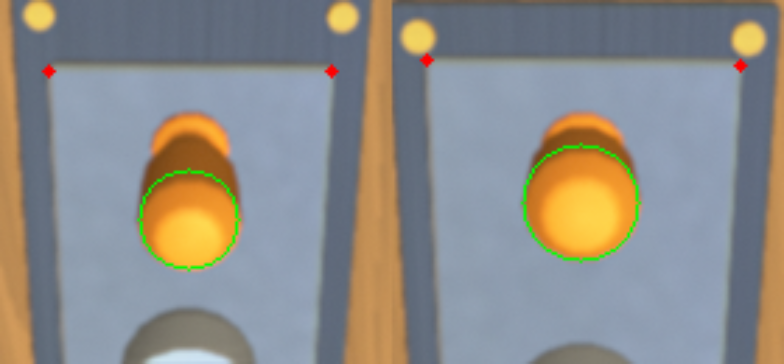

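The triangulation puts the knob axis at (0.586, -0.255). The shelf is at z≈0.077, so the grip should be at about 0.116, which agrees with the text's dimensions. The overlay confirms both the shelf corners and the dome fit.

```bash
python3 - <<'E'
from h import *
def st(n):
    s=ctrl.read_state();print(n,round(s['t'],2),s['position'].round(4),s['force'].round(1),s['wrist_torque'].round(2),round(s['grip_width'],4),np.round(s['finger_force'],1));return s
P=np.array([.5864,-.255,.094])
ctrl.move_l(P+[0,0,.06]); ctrl.move_l(P,velocity=.08); st('down')
ctrl.clamp(60); ctrl.pause(.2); st('grip')
for h in (.02,.04,.053): ctrl.move_l(P+[0,0,h],velocity=.05); ctrl.pause(.15); st(h)
cv2.imwrite('pics/side1.png',ctrl.snapshot('side')[:,:,::-1])
E
```

```text
down 5.22 [ 0.5867 -0.2552  0.0943] [ 0.5 -0.1 -0.1] [-0.01 -0.01  0.01] 0.0856 0.0
grip 5.98 [ 0.5861 -0.2551  0.0945] [-2.7 -0.3  5.7] [0.09 0.47 0.03] 0.0297 59.0
0.02 6.68 [ 0.5861 -0.2549  0.1138] [-1.2 -1.6 -4.8] [-0.17  0.22  0.01] 0.0301 60.0
0.04 7.38 [ 0.5862 -0.2551  0.1347] [-3.9 -1.1  3.8] [-0.    0.94  0.03] 0.03 60.9
0.053 7.94 [ 0.5862 -0.2549  0.1468] [-3.3 -0.5 -3.9] [-0.14  0.62  0.04] 0.0303 60.3
```

View pics/side1.png

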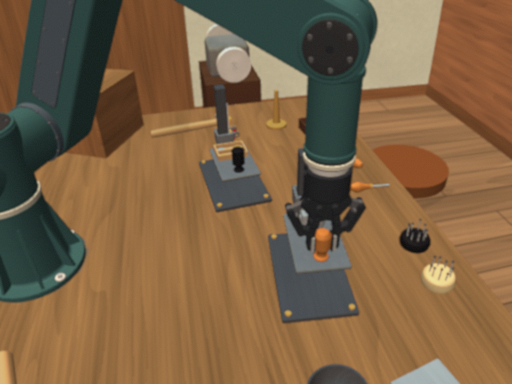

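```bash
python3 - <<'E'
from h import *
ci=ctrl.camera_info('side');K=np.array([[ci['fx'],0,ci['cx']],[0,ci['fy'],ci['cy']],[0,0,1.]])
Z=[.137,.116,.076,.189,.168,.128,.147]
p=cv2.projectPoints(np.array([[.586,-.255,z] for z in Z]),cv2.Rodrigues(ci['R'])[0],ci['t'],K,ci['D'])[0]
print(*[(z,q.ravel().round(1)) for z,q in zip(Z,p)])
I=[cv2.imread(f'pics/side{i}.png')[195:300,260:370] for i in (0,1)]
cv2.imwrite('pics/s.png',cv2.resize(np.hstack(I),None,fx=3.6,fy=3.6,interpolation=2))
E
```

```text
(0.137, array([321. , 252.8])) (0.116, array([320.3, 261.3])) (0.076, array([319. , 276.7])) (0.189, array([322.8, 230.5])) (0.168, array([322.1, 239.8])) (0.128, array([320.7, 256.5])) (0.147, array([321.3, 248.7]))
```

View pics/s.png

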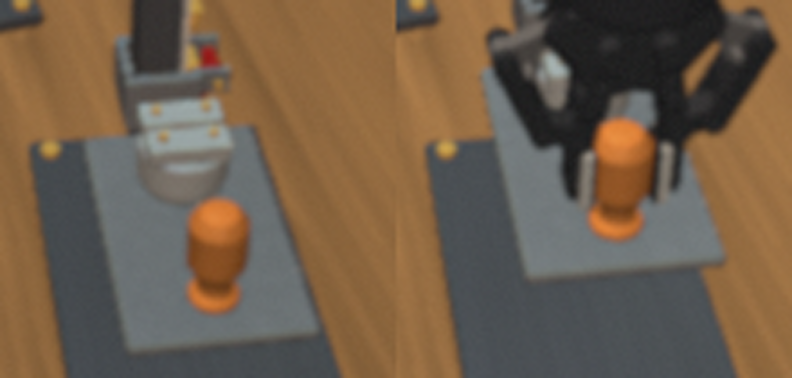

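The crop shows the pads squarely on the knob's grip. The shelf rose about 20 px, which matches the 52 mm projection, so the grasp did not slip. Next I ease it down.

```bash
python3 - <<'E'
from h import *
def st(n):
    s=ctrl.read_state();print(n,round(s['t'],2),s['position'].round(4),s['force'].round(1),round(s['grip_width'],4));return s
P=np.array([.5864,-.255,.0945])
for h in (.048,.045,.043,.0415,.0405,.0395):
    ctrl.move_l(P+[0,0,h],velocity=.03); ctrl.pause(.15); s=st(h)
    if s['force'][2]>8: break
ctrl.release(); ctrl.pause(.2); st('open')
q=ctrl.read_state()['position']
ctrl.move_l(q+[0,0,.07]); ctrl.move_l(q+[-.0,-.07,.105]); ctrl.pause(.6); s=st('up')
W=ctrl.snapshot('wrist');np.savez('w2.npz',im=W,p=s['position'],q=s['orientation'])
S=ctrl.snapshot('side');cv2.imwrite('pics/side2.png',S[:,:,::-1])
I=[cv2.resize(cv2.imread('pics/side0.png')[90:330,170:370],(400,480)),cv2.resize(S[90:330,170:370,::-1],(400,480))]
cv2.imwrite('pics/f.png',np.hstack(I))
E
```

```text
0.048 8.44 [ 0.5862 -0.2549  0.1422] [-4.1 -1.  -6.1] 0.0304
0.045 8.84 [ 0.5862 -0.2549  0.1394] [-4.2  0.7 -6.6] 0.03
0.043 9.24 [ 0.5862 -0.2549  0.1374] [-5.1 -0.4 -6.9] 0.0296
0.0415 9.64 [ 0.5863 -0.2549  0.1359] [-5.2 -0.6 -5.2] 0.0297
0.0405 10.04 [ 0.5863 -0.2549  0.135 ] [-4.6 -0.3 -5.5] 0.0298
0.0395 10.44 [ 0.5863 -0.255   0.1346] [-6.5  0.6 -2.4] 0.0299
open 11.22 [ 0.5864 -0.255   0.134 ] [-0.7  0.2 -0. ] 0.0855
up 13.12 [ 0.5865 -0.3249  0.239 ] [ 0.2  1.5 -0.4] 0.0854
```

View pics/f.png

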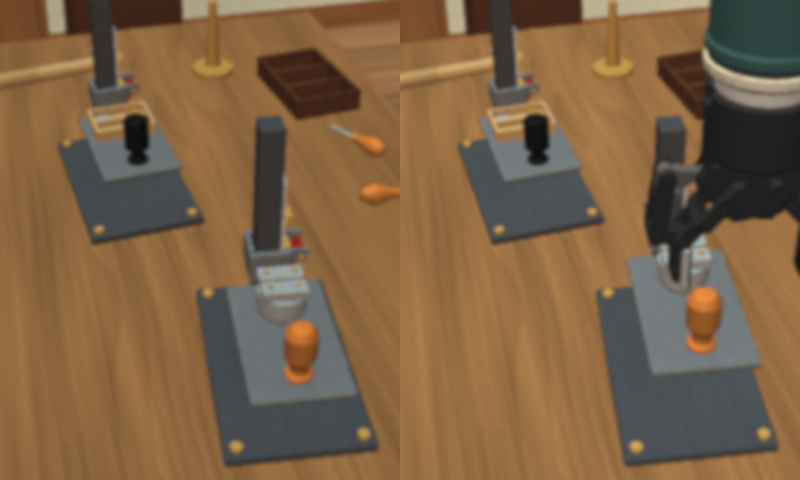

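The shelf now rests about 16 px higher, which is about 40 mm, with the fingers clear of it. The black-knob stand looks unchanged.

```bash
python3 -c "
from workcell import ctrl
print(ctrl.finish_job())"
```

```text
the job is handed in; nothing more can be done
None
```

The shelf with the steel block is resting one notch (about 40 mm) higher, released with the gripper clear; the ring-tray shelf wasn't touched, and the job is handed in at about 13 s.

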